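# Lock a drive clutch into the bench fixture with pins and a cam-lock key

### The arm

A 6-joint arm with a two-finger parallel gripper is mounted at the origin on the work surface. World frame = base frame: x ahead of the robot, y to its left, z up, the work surface at z = 0. Lengths are in mm, angles in rad, forces in N, time in s.
With the tool pointing down it reaches from about 350 to 875 mm from the base axis. Payload 4.2 kg.
Tool frame: the origin (TCP) lies on the mounting face of the last link; the fingertips stand 173 mm ahead of it and the grasp point (between the pads) lies grip_point_offset ahead of it (grip_point_offset is the distance from the TCP to the grasp point, in mm); z points along the fingers, y is the line along which they close (so a half turn about z gives the same grasp; the last joint's range is limited). The gripper opens to 85 mm and grips with 20 to 120 N. Pads are 22 mm wide; open, the fingers measure 114 mm over their backs; the gripper's body (76 mm by 85 mm) begins 54 mm behind the grasp point. The pads swing forward as they close: fully open they stand 13 mm farther back than shut.
Start: joints at [-0.929, 0.385, 0.008, 0, -1.194, -0.259], TCP at [233.463, -579.737, 404.712] pointing down, gripper open.
Joint ranges: [-3.14, 3.14], [-1.21, 2.06], [-1.07, 1.41], [-3.16, 2.05], [-2.99, -0.16], [-3.1, 3.1]. Speed limits (rad/s): [2.79, 2.79, 3.14, 3.14, 3.14, 3.14].

### API

Orientations are given as a unit quaternion [x, y, z, w].
In Python, from bench import read_state, get_image, job_done, recognise, place_of, grip_point_offset gives the robot as it stands. The module is installed in compiled form; this text tells all that it offers.
- The arm moves only by the tool carry_out, never from a script. Its arguments are lists of equal length, an entry for each row: "slide": the shift along the tool's x, y, z in m, a list of three; "roll": the turn about the tool's z in degrees; "claw": the finger opening in m, from 0 to 0.0854. A call has 1 to 8 rows; each row is the pose to reach, as a shift and turn from the pose commanded when the call began, along the tool's axes at that moment; what a row does not reach only later rows make up. A row lasts 1/8 s, in which the tool goes at most 62.5 mm and 10.7 degrees, less where a joint would pass 70% of its speed; a pose out of reach is approached as far as the arm can. A call with a gripper value outside its range is refused whole. The fingers move at their own pace and stop on an object; the grip force is fixed at half the most. Time passes only in rows, so rows that repeat a pose let the fingers close. It gives the time, the measured TCP pose, the force, the opening and the grip force at its end, in the units of the state.
- read_state(): the state, without advancing time (a new reading comes with each control period).
- get_image(name): name is "scene" or "top" or "wrist"; returns a dict with "img" (400x640x3 uint8, red, green, blue), "z_map" (400x640 float32, mm along the optical axis (not along the pixel's ray), 0 where there is no reading), "mtx" (3x3 intrinsics, pixels), "world_from_camera" (4x4, takes a point from camera to world coordinates); the wrist camera has in their place "T_tool_cam" (4x4, takes a point from camera to tool coordinates, whose origin is the TCP and whose axes are the flange's). Camera axes: x right, y up, looking along -z (the intrinsics and any distortion apply to the point x, -y, -z); pixel columns grow to the right and rows downward; lengths in mm; the calibration is good to about 2 mm. A picture is of the moment at which its call begins: read the wrist's pose just before it.
- job_done(): hands the job in; it is judged then, once.
Trained networks look in a picture, given as the dict that the camera call returned (one of the last four; its "shot" number tells which), for a name from the list of things; names that differ only in an ending like _2 or _b are one class to them, and where a whole thing is asked for, a point or a joint stands for the part that bears it (a point fixed in the world has none). Each returns a list of dicts, best first, with "conf" (0 to 1); they miss things now and then, are a little off and sometimes report something else, mostly with a low value. They report only what shows in the picture. A call takes as long as a camera call.
- recognise(picture, thing): "at" ([column, row] in pixels, amid what is visible of it).
- place_of(picture, thing): "at" ([column, row] in pixels: a listed point, or the origin of a listed thing).
The state is a dict: "clock": time; "joints": joint angles; "joint_vel": joint speeds; "joint_efforts": joint torques, N m; "position": TCP position; "ee_rot": TCP orientation; "contact_force": force on the tool from outside, world axes, zero at the start; "wrist_torque": the same for the moment, N m; "gripper_width": finger opening in mm; "grasp_force": force on a finger pad.
Only numpy, scipy, OpenCV 4.12 (cv2) and the standard library are available. Lean on these libraries where they do the work, as an engineer would, in place of code of your own. Each camera call takes 0.05 s, during which the arm holds its last target. There are 200 camera calls.

### The job

Turn the key in the fixture's cam lock as far as it goes so that its tongue swings clear, then slide the clutch along the bench, without lifting it, fully home into the fixture. Put every pin from the wooden stand fully down through an eye of the fixture and the clutch's foot below it, one pin per eye. Only then turn the key back until the tongue stands across behind the clutch, draw the key out and leave it in the round tin.

Things in the scene. Friction and masses are not known exactly. Their poses are not given: they have to be found in the camera images.
- fixture: Grey steel fixture, fixed. Origin on the bench (z = 0) under the clutch's home centre; +y is the way the clutch slides in. Two rails along y, 16 mm high, inner faces at x = +-74.5 mm, y -65 to +65 mm, with flared lead-ins down to y = -84 mm. End stop, 16 mm high, face at y = +66.5 mm. Cam lock: 50 mm square housing, 50 mm high, outside the +x rail beside the mouth.
- eye0 (a point): Centre of an eye, a vertical 13 mm hole through a steel tab 8 mm thick, at the tab's top (24 mm above the bench); fixture frame (-58, -45) mm. The tabs stand on the rails and reach in to x = +-44.5 mm; the clutch's foot slides under them, and when it is home a hole of the foot lies below each eye.
- eye1 (a point): The same, fixture frame (-58, +45) mm.
- eye2 (a point): The same, fixture frame (+58, -45) mm.
- eye3 (a point): The same, fixture frame (+58, +45) mm.
- keyhole (a point): Centre of the key slot in the top face of the lock housing, 50 mm above the bench, on the lock's vertical axis; fixture frame (+112, -77) mm. The slot in the 8 mm thick fixed face is 27 x 10 mm, long along fixture x: the key's bit passes only when it lies along fixture x (within about 0.15 rad), and is held under the face when turned.
- lock (a joint): Angle of plug and tongue, rad. 0 = locked, tongue along fixture -x across the mouth; 1.45 = open stop, turned counter-clockwise seen from above, tongue along fixture -y, clear of the way. Stays where left (friction 0.06 N m). The key has about 0.1 rad of play in the plug each way, so the plug lags the key: turn some 0.1 past 0 to bring it fully back, then straighten the key to draw it.
- key: Key upright in the lock at the start, 62 mm long, 40 g. Origin under its bit, z up the shaft; in the lock the origin is 26 mm above the bench, x along fixture x at the start. Bit 24 (x) x 6 (y) x 8 mm; shaft 7 mm thick; black flat bow 32 mm (x) x 10 mm thick (y), 32 to 62 mm above the origin, gripped from above across its thickness.
- clutch: Aluminium drive clutch on a dark steel foot, about 0.8 kg. Origin under the foot's centre. Foot 144 (x) x 130 (y) x 12 mm, four 17 mm holes at (+-58, +-45) mm. Body 80 mm in diameter up to 50 mm, hub 36 mm in diameter from 50 to 85 mm, to grip from above. Starts on the painted outline, about 0.23 to 0.3 m in -y from the fixture's origin, +y towards it. Home: origin and axes on the fixture's.
- pin1: Steel pin upright in the stand: shank 10 mm in diameter, 21 mm long, coned tip (5 mm at the end); plain round head 20 mm in diameter, 32 mm high, to grip. Origin on the axis at the shoulder under the head. Two to four of the pins are present. Fully down, the shoulder rests on the tab.
- pin2: As pin1.
- pin3: As pin1.
- pin4: As pin1.
- stand: Wooden block 96 x 96 x 45 mm fixed to the bench, with four 14 mm holes at (+-30, +-30) mm that hold the pins; the shoulders rest on its top, 45 mm above the bench. Origin at the centre of its underside.
- tin: Round open steel tin, 84 mm outer diameter, 34 mm high, wall 3 mm, floor 4 mm thick, 0.3 kg, loose. Origin at the centre of its underside.
- key_bow (a point): Centre of the key's bow, 47 mm up from the key's origin.
- relay: Bystander: black relay block 45 x 32 x 28 mm; leave it alone.
- socket: Bystander: upright steel socket 26 mm in diameter, 55 mm high; leave it alone.
- oil: Bystander: grey bottle 56 mm in diameter, 130 mm high; leave it alone.
- tongue_tip (a point): Tip of the lock's steel tongue, 75 mm from the lock's axis; tongue 12 mm wide, z 4 to 14 mm. Locked, it stands 6 mm behind the foot of a clutch that is home.

How it is judged:
By the outcome, as a careful person would: the job done as asked, in the order asked, and still so for the second after the job is handed in, with the robot touching nothing.
Of pin1, pin2, pin3, pin4 only 2 to 4 are there at a start; the rules pass over those that are not, and their reading is None.
At some moment in a run one of clutch, tin may be knocked a few centimetres aside while the robot is not near it.
It also fails if it takes over 210 s, if anything falls off the work surface, if the arm or the gripper's body presses on something with over 40 N, if the wrist force passes 120 N, or if a joint passes its speed limit or range.

## Working session

There is one attempt and no reset: what is moved stays moved. The work goes in short steps, Python scripts to look and compute and a tool call to move; the robot and the scene stay as the last step left them, time stands still between calls to the robot, and variables do not carry over. Pictures are saved under pics/ and viewed, at most 14 in all, crops included, and the job is handed in when it is done.

Besides the shell and the picture viewer there is one more tool, called after "Emit:" in YAML: its name, and indented under it one key for each argument. carry_out: Moves the arm, as the interface text tells. Its arguments: {"type":"object","properties":{"slide":{"type":"array"},"roll":{"type":"array"},"claw":{"type":"array"}},"required":["slide","roll","claw"]}

```bash
mkdir -p pics; ls; cat > h.py <<'E'
import numpy as np, cv2
from bench import *
from scipy.spatial.transform import Rotation as R
def Tcam(p,st):
    if "world_from_camera" in p: return np.array(p["world_from_camera"])
    T=np.eye(4);T[:3,:3]=R.from_quat(st["ee_rot"]).as_matrix();T[:3,3]=st["position"]
    return T@np.array(p["T_tool_cam"])
def shot(name):
    st=read_state();p=get_image(name);return p,Tcam(p,st),st
def ray(p,T,uv):
    K=np.array(p["mtx"]);d=np.linalg.inv(K)@[uv[0],uv[1],1.]
    return T[:3,:3]@np.array([d[0],-d[1],-d[2]]),T[:3,3]
def atz(p,T,uv,z):
    d,o=ray(p,T,uv);return o+d*(z-o[2])/d[2]
def deep(p,T,uv):
    u,v=int(round(uv[0])),int(round(uv[1]));w=p["z_map"][max(v-2,0):v+3,max(u-2,0):u+3];w=w[w>0]
    d,o=ray(p,T,uv);return o+d*np.median(w) if len(w) else None
def pix(p,T,X):
    c=np.linalg.inv(T)@np.r_[X,1];K=np.array(p["mtx"]);q=K@[c[0],-c[1],-c[2]];return q[:2]/q[2]
def save(p,n): cv2.imwrite("pics/"+n,cv2.cvtColor(p["img"],cv2.COLOR_RGB2BGR))
E
python3 - <<'E'
from h import *
np.set_printoptions(precision=1,suppress=True)
print({k:v for k,v in read_state().items()},grip_point_offset)
Z=dict(eye0=24,eye1=24,eye2=24,eye3=24,keyhole=50,key_bow=73,clutch=0,pin1=45,stand=0,tin=0,tongue_tip=9,fixture=0,key=26)
for c in ("top","scene"):
    p,T,st=shot(c);save(p,c+".png");print(c,p.keys(),T[:3,3],np.array(p["mtx"]).tolist())
    for k,z in Z.items():
        for r in place_of(p,k)[:5 if k=="pin1" else 1]:
            print(k,round(r["conf"],2),np.array(r["at"]),atz(p,T,r["at"],z))
E
```

```text
pics
{'clock': 0.0, 'joints': array([-0.9,  0.4,  0. , -0. , -1.2, -0.3]), 'joint_vel': array([-0., -0., -0., -0.,  0., -0.]), 'joint_efforts': array([  0. , -39.2,  18.8,   4.2,  -0. ,   0. ]), 'position': array([ 233.4, -579.6,  403.6]), 'ee_rot': array([-0.2,  1. ,  0. , -0. ]), 'contact_force': array([ 0.3, -0.4, -0.4]), 'wrist_torque': array([0., 0., 0.]), 'grasp_force': 0.0, 'gripper_width': 85.39006752939642} 154.70000000000002
top dict_keys(['img', 'z_map', 'mtx', 'world_from_camera', 'shot']) [ 380.5  -17.3 1413.2] [[472.6333539221779, 0.0, 315.61324103478916], [0.0, 472.6333539221779, 199.48388351739428], [0.0, 0.0, 1.0]]
eye0 0.85 [278.8 224.4] [471.1 100.2  24. ]
eye1 0.85 [278.8 224.4] [471.1 100.2  24. ]
eye2 0.85 [278.8 224.4] [471.1 100.2  24. ]
eye3 0.85 [278.8 224.4] [471.1 100.2  24. ]
keyhole 0.75 [296.7 171. ] [624.9  44.6  50. ]
key_bow 0.53 [293.9 167.3] [631.7  51.5  73. ]
clutch 0.56 [359.2 217. ] [ 490.9 -138.9    0. ]
pin1 0.54 [439.  203.1] [ 524.1 -367.8   45. ]
pin1 0.37 [421.9 222.9] [ 467.3 -315.8   45. ]
stand 0.66 [429.2 212.2] [ 501.9 -348.8    0. ]
[... 288 characters left out ...]
4897106190635, 0.0, 311.89045469407404], [0.0, 475.84897106190635, 202.89785924896393], [0.0, 0.0, 1.0]]
eye0 0.97 [385.9 200.3] [489.9 190.5  24. ]
eye1 0.97 [385.9 200.3] [489.9 190.5  24. ]
eye2 0.97 [385.9 200.3] [489.9 190.5  24. ]
eye3 0.97 [385.9 200.3] [489.9 190.5  24. ]
keyhole 0.62 [325.7 229.9] [627.7  47.2  50. ]
key_bow 0.49 [327.1 222.9] [630.9  50.1  73. ]
clutch 0.55 [251.4 205.3] [ 486.2 -137.2    0. ]
pin1 0.57 [142.3 201.1] [ 530.7 -385.    45. ]
pin1 0.47 [178.2 182.8] [ 457.2 -318.5   45. ]
stand 0.73 [164.5 213.8] [ 522.9 -343.8    0. ]
tin 0.64 [464.9 201.3] [459.9 389.6   0. ]
tongue_tip 0.46 [383.  234.1] [593.7 176.4   9. ]
key 0.7 [324.6 225.9] [587.8  44.5  26. ]
```

```bash
python3 - <<'E'
import cv2
a=cv2.imread("pics/top.png")[120:270,170:470];cv2.imwrite("pics/topc.png",cv2.resize(a,(800,400),interpolation=cv2.INTER_CUBIC))
E
python3 - <<'E'
from h import *
np.set_printoptions(precision=1,suppress=True)
p,T,st=shot("top")
for k in ("eye0","pin1","pin4","tin","clutch"):
    for f in(place_of,recognise):
        for r in f(p,k)[:8]: print(k,f.__name__,round(r["conf"],2),np.array(r["at"]),atz(p,T,r["at"],24 if k[0]=='e' else 45 if k[0]=='p' else 0))
E
```

```text
eye0 call 0.98 [248.4 181.1] [601.5 189.9  24. ]
eye0 call 0.96 [245.5 217.2] [493.9 198.3  24. ]
eye0 call 0.77 [283.7 185.1] [587.7  84.8  24. ]
eye0 call 0.66 [274.  225.6] [467.8 114.3  24. ]
eye0 call 0.51 [227.7 262.2] [363.1 250.1  24. ]
eye0 call 0.9 [273.  180.3] [602.7 116.6  24. ]
pin1 call 0.54 [444.1 205.3] [ 517.4 -382.3   45. ]
pin1 call 0.38 [422.5 223.1] [ 466.7 -317.5   45. ]
pin1 call 0.45 [278.7 186.9] [579.5  98.   45. ]
pin1 call 0.43 [443.8 205.2] [ 517.7 -381.4   45. ]
pin4 call 0.54 [444.1 205.3] [ 517.4 -382.3   45. ]
pin4 call 0.38 [422.5 223.1] [ 466.7 -317.5   45. ]
pin4 call 0.45 [278.7 186.9] [579.5  98.   45. ]
pin4 call 0.43 [443.8 205.2] [ 517.7 -381.4   45. ]
tin call 0.55 [186.4 232. ] [454.4 379.    0. ]
tin call 0.42 [446.2 203.6] [ 527.  -400.8    0. ]
tin call 0.77 [181.5 227.5] [468.1 394.    0. ]
tin call 0.31 [187.1 155.9] [686.2 380.6   0. ]
clutch call 0.96 [359.3 220.2] [ 481.3 -138.9    0. ]
clutch call 0.78 [358.7 216.9] [ 491.2 -137.4    0. ]
```

View pics/topc.png

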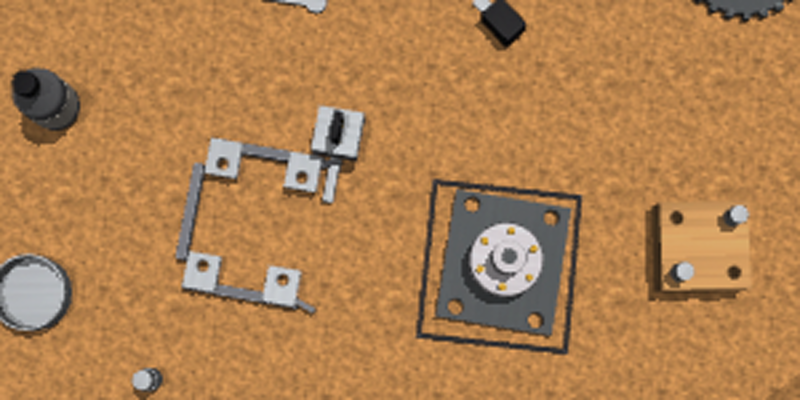

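View pics/scene.png

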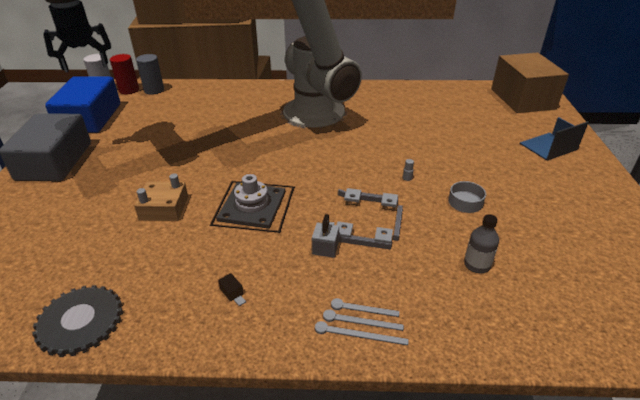

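```bash
cat >> h.py <<'E'
def fit2(loc,w):
    loc=np.array(loc,float);w=np.array(w)[:,:2];a=loc-loc.mean(0);b=w-w.mean(0)
    th=np.arctan2((a[:,0]*b[:,1]-a[:,1]*b[:,0]).sum(),(a*b).sum());c,s=np.cos(th),np.sin(th);M=np.array([[c,-s],[s,c]])
    t=w.mean(0)-M@loc.mean(0);return th,t,np.linalg.norm(w-(loc@M.T+t),axis=1)
def go(x,y,z,ang,off=154.7):
    "shift in m (tool axes) & roll deg to bring grasp point to xyz with finger line (tool y) at world angle ang (mod pi)"
    st=read_state();M=R.from_quat(st["ee_rot"]).as_matrix();d=np.array([x,y,z+off])-st["position"]
    cur=np.arctan2(M[1,1],M[0,1]);r=(ang-cur+np.pi/2)%np.pi-np.pi/2
    print("shift",np.round(M.T@d/1000,4),"roll",round(-np.degrees(r),2),"J6",round(st["joints"][5],2),"tilt",np.round(M[:2,2],4))
E
python3 - <<'E'
from h import *
np.set_printoptions(precision=2,suppress=True)
p,T,st=shot("top")
f=lambda q:np.array(q)/2.6667+[169.8,119.8]
E=[(-58,-45),(-58,45),(58,-45),(58,45)]
ew=[atz(p,T,f(q),24) for q in [(282,281),(202,266),(302,177),(223,162)]]
th,t,r=fit2(E,ew);print("fix",th,t,r)
c,s=np.cos(th),np.sin(th);print("key",t+np.array([[c,-s],[s,c]])@[112,-77])
cw=[atz(p,T,f(q),12) for q in [(535,320),(455,307),(551,217),(471,204)]]
print("clutch",fit2(E,cw))
kx,ky=t+np.array([[c,-s],[s,c]])@[112,-77]
print(pix(p,T,[kx,ky,73]), atz(p,T,f((337,126)),80))
for q in [(738,213),(683,271)]: print(atz(p,T,f(q),77))
print(atz(p,T,f((30,293)),30))
go(kx,ky,160,th+np.pi/2)
E
```

```text
fix -0.19959459779709618 [535.84 142.41] [1.11 0.94 0.74 1.3 ]
key [630.35  44.73]
clutch (np.float64(-0.17909579557110122), array([ 487.18, -135.47]), array([0.27, 0.37, 0.36, 0.32]))
[296.24 167.72] [630.99  44.57  80.  ]
[ 530.17 -381.45   77.  ]
[ 469.3  -320.33   77.  ]
[459.88 386.45  30.  ]
shift [-0.6   0.43  0.09] roll 33.37 J6 -0.26 tilt [-0. -0.]
```

Emit:
carry_out:
  slide:
    - [-0.4,0.287,0.04]
    - [-0.4,0.287,0.04]
    - [-0.4,0.287,0.04]
    - [-0.4,0.287,0.04]
    - [-0.4,0.287,0.04]
    - [-0.4,0.287,0.04]
    - [-0.4,0.287,0.04]
    - [-0.4,0.287,0.04]
  roll: [33.4,33.4,33.4,33.4,33.4,33.4,33.4,33.4]
  claw: [0.06,0.06,0.06,0.06,0.06,0.06,0.06,0.06]

```text
clock: 3.0
position: [494.2, -168.4, 365.6]
ee_rot: [0.1, 0.995, -0.0, 0.001]
contact_force: [1.7, -0.5, 0.2]
gripper_width: 60.3
grasp_force: 0.0
```

```bash
python3 -c "
from h import *
print(read_state()['position'],read_state()['joints'].round(2));go(630.5,44.6,160,-.1996+np.pi/2)"
```

```text
[ 494.19482486 -168.42131033  365.64572386] [-0.02  0.24 -0.3   0.   -1.02 -1.75]
shift [-0.0912  0.2358  0.051 ] roll -0.02 J6 -1.75 tilt [ 0.0011 -0.0003]
```

Emit:
carry_out:
  slide:
    - [-0.091,0.236,0.04]
    - [-0.091,0.236,0.04]
    - [-0.091,0.236,0.04]
    - [-0.091,0.236,0.04]
    - [-0.091,0.236,0.04]
    - [-0.091,0.236,0.04]
  roll: [0,0,0,0,0,0]
  claw: [0.05,0.05,0.05,0.05,0.05,0.05]

```text
clock: 3.75
position: [629.4, 43.2, 324.9]
ee_rot: [0.1, 0.995, -0.0, -0.001]
contact_force: [0.4, -0.7, 0.7]
gripper_width: 50.1
grasp_force: 0.0
```

```bash
python3 - <<'E'
from h import *
np.set_printoptions(precision=1,suppress=True)
p,T,st=shot("wrist");save(p,"w1.png");print(st["position"],st["joints"],T[:3,3])
for k,z in dict(key_bow=73,keyhole=50,eye2=24).items():
    for r in place_of(p,k)[:4]: print(k,round(r["conf"],2),np.array(r["at"]),atz(p,T,r["at"],z))
print(pix(p,T,[630.5,44.6,88]))
go(630.5,44.6,75,-.1996+np.pi/2)
E
```

```text
[629.4  43.2 324.9] [ 0.3  0.5 -0.1  0.  -1.  -2.1] [565.   56.9 294.3]
key_bow 0.81 [320.9 208.2] [633.5  46.7  73. ]
keyhole 0.7 [318.9 197.8] [630.9  45.7  50. ]
eye2 0.8 [452.2 132.1] [600.9 176.2  24. ]
eye2 0.64 [355.9 134.7] [585.8  89.5  24. ]
[317.7 210.9]
shift [-0.   0.   0.1] roll -0.12 J6 -2.09 tilt [0. 0.]
```

View pics/w1.png

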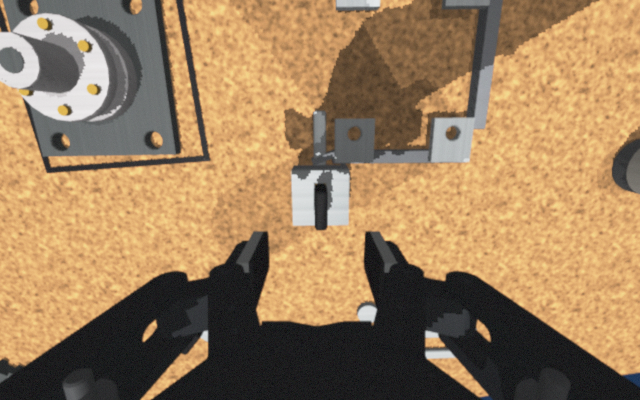

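Emit:
carry_out:
  slide:
    - [-0.002,0.002,0.05]
    - [-0.002,0.002,0.095]
    - [-0.002,0.002,0.095]
    - [-0.002,0.002,0.095]
    - [-0.002,0.002,0.095]
    - [-0.002,0.002,0.095]
    - [-0.002,0.002,0.095]
    - [-0.002,0.002,0.095]
  roll: [0,0,0,0,0,0,0,0]
  claw: [0.05,0.05,0.05,0,0,0,0,0]

```text
clock: 4.95
position: [632.6, 44.7, 232.9]
ee_rot: [0.099, 0.995, 0.001, 0.002]
contact_force: [-1.6, 0.9, 7.1]
gripper_width: 9.1
grasp_force: 60.1
```

```bash
python3 - <<'E'
from h import *
np.set_printoptions(precision=1,suppress=True)
p,T,st=shot("wrist");save(p,"w2.png");print(st)
E
```

```text
{'clock': 4.95, 'joints': array([ 0.3,  0.6, -0.2,  0. , -0.8, -2.1]), 'joint_vel': array([-0.,  0.,  0.,  0.,  0., -0.]), 'joint_efforts': array([ -0.2, -39.9,  13.4,   2.8,   0.2,   0. ]), 'position': array([632.6,  44.7, 232.9]), 'ee_rot': array([0.1, 1. , 0. , 0. ]), 'contact_force': array([-1.6,  0.9,  7.1]), 'wrist_torque': array([ 0.1,  0.3, -0. ]), 'grasp_force': 60.088151693344116, 'gripper_width': 9.07929773785292}
```

View pics/w2.png

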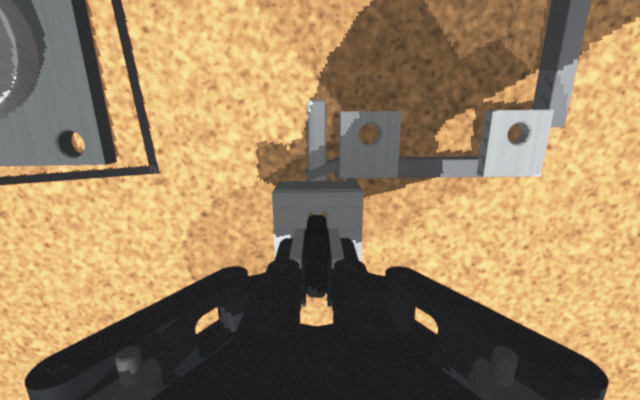

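Emit:
carry_out:
  slide:
    - [0,0,-0.002]
    - [0,0,-0.002]
    - [0,0,-0.002]
    - [0,0,-0.002]
    - [0,0,-0.002]
  roll: [-8,-16,-24,-32,-40]
  claw: [0,0,0,0,0]

```text
clock: 5.62
position: [632.3, 45.6, 233.3]
ee_rot: [-0.249, 0.969, 0.001, 0.002]
contact_force: [0.3, 4.3, -0.0]
gripper_width: 9.3
grasp_force: 59.1
```

Emit:
carry_out:
  slide:
    - [0,0,0]
    - [0,0,0]
    - [0,0,0]
    - [0,0,0]
    - [0,0,0]
    - [0,0,0]
    - [0,0,0]
    - [0,0,0]
  roll: [-8,-16,-24,-32,-40,-46,-50,-50]
  claw: [0,0,0,0,0,0,0,0]

```text
clock: 6.62
position: [631.9, 45.7, 233.1]
ee_rot: [-0.633, 0.774, 0.0, 0.001]
contact_force: [-1.5, 5.8, 1.7]
gripper_width: 9.5
grasp_force: 59.3
```

```bash
python3 - <<'E'
from h import *
np.set_printoptions(precision=2,suppress=True)
p,T,st=shot("wrist");print(st["wrist_torque"],st["joints"],R.from_quat(st["ee_rot"]).as_matrix())
for r in place_of(p,"tongue_tip")[:2]: print(r,atz(p,T,r["at"],9))
a=save(p,"w3.png")
E
```

```text
[ 1.61  0.38 -0.11] [ 0.33  0.56 -0.17 -0.   -0.84 -0.53] [[-0.2  -0.98  0.  ]
 [-0.98  0.2   0.  ]
 [-0.   -0.   -1.  ]]
{'at': [330.6, 103.0], 'conf': 0.88} [607.91 -24.75   9.  ]
```

View pics/w3.png

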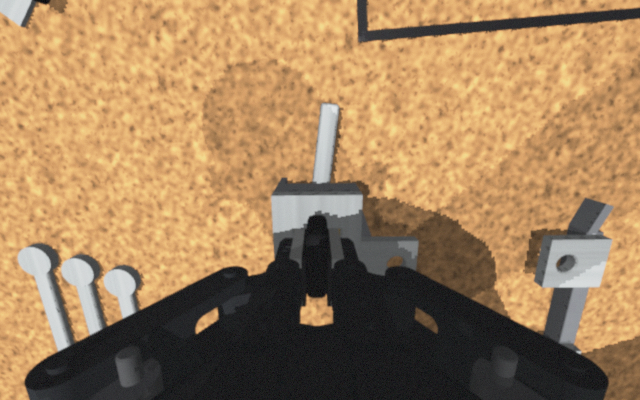

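Emit:
carry_out:
  slide:
    - [0,0,0]
    - [0,0,0]
    - [0,0,0]
    - [0,0,0]
  roll: [-3,-6,-6,-6]
  claw: [0,0,0,0]

```text
clock: 7.22
position: [631.7, 45.6, 233.1]
ee_rot: [-0.671, 0.741, 0.001, 0.002]
contact_force: [-2.1, 6.0, 2.1]
gripper_width: 8.7
grasp_force: 63.1
```

```bash
python3 - <<'E'
from h import *
np.set_printoptions(precision=2,suppress=True)
p,T,st=shot("wrist");print(st["wrist_torque"],st["joints"],R.from_quat(st["ee_rot"]).as_matrix()[:2,:2])
for r in place_of(p,"tongue_tip")[:2]: print(r,atz(p,T,r["at"],9))
E
```

```text
[ 1.7   0.44 -1.02] [ 0.33  0.56 -0.17 -0.   -0.84 -0.42] [[-0.1 -1. ]
 [-1.   0.1]]
{'at': [342.7, 104.8], 'conf': 0.55} [607.42 -24.81   9.  ]
```

Emit:
carry_out:
  slide:
    - [0,0,0]
    - [0,0,0]
    - [0,0,0]
    - [0,0,0]
    - [0,0,0]
    - [0,0,-0.06]
    - [0,0,-0.11]
    - [0,0,-0.11]
  roll: [5,5,5,5,5,5,5,5]
  claw: [0,0.04,0.04,0.04,0.04,0.06,0.06,0.06]

```text
clock: 8.32
position: [632.9, 44.5, 347.9]
ee_rot: [-0.64, 0.768, -0.003, 0.005]
contact_force: [-0.6, 0.1, -0.8]
gripper_width: 60.0
grasp_force: 0.0
```

```bash
python3 - <<'E'
from h import *
np.set_printoptions(precision=1,suppress=True)
st=read_state();print(st["position"],st["joints"],st["gripper_width"])
p,T,_=shot("top")
for k in("clutch","tin"):
  for r in place_of(p,k)[:1]: print(k,r["conf"],r["at"],atz(p,T,r["at"],0))
go(487.2,-135.5,140,-.1791+np.pi/2)
E
```

```text
[632.9  44.5 347.9] [ 0.3  0.4 -0.1  0.  -1.1 -0.5] 60.033269111370046
clutch 0.61 [357.6, 215.6] [ 495.2 -134.2    0. ]
tin 0.84 [184.8, 229.6] [461.6 384.    0. ]
shift [0.2 0.1 0. ] roll 89.77 J6 -0.51 tilt [-0.  0.]
```

```bash
sed -i 's/np.round(M.T@d\/1000,4)/[round(float(v),4) for v in M.T@d\/1000]/' h.py; python3 - <<'E'
from h import *
go(487.2,-135.5,190,-.1791+np.pi/2)
E
```

```text
shift [0.203, 0.109, -0.0031] roll 89.77 J6 -0.51 tilt [-0.0018  0.    ]
```

Emit:
carry_out:
  slide:
    - [0.203,0.109,-0.003]
    - [0.203,0.109,-0.003]
    - [0.203,0.109,-0.003]
    - [0.203,0.109,-0.003]
    - [0.203,0.109,-0.003]
    - [0.203,0.109,-0.003]
    - [0.203,0.109,-0.003]
    - [0.203,0.109,-0.003]
  roll: [10,20,30,40,50,60,70,80]
  claw: [0.06,0.06,0.06,0.06,0.06,0.06,0.06,0.06]

```text
clock: 9.48
position: [487.3, -135.5, 343.5]
ee_rot: [0.007, 1.0, 0.0, -0.002]
contact_force: [-0.5, -0.5, -0.0]
gripper_width: 60.3
grasp_force: 0.0
```

Emit:
carry_out:
  slide:
    - [0,0,0]
    - [0,0,0]
    - [0,0,0]
  roll: [9.8,9.8,9.8]
  claw: [0.06,0.06,0.06]

```text
clock: 9.85
position: [487.6, -135.4, 344.5]
ee_rot: [0.088, 0.996, -0.0, -0.001]
contact_force: [-0.4, -1.3, 0.4]
gripper_width: 60.0
grasp_force: 0.0
```

```bash
python3 - <<'E'
from h import *
p,T,st=shot("wrist");save(p,"w4.png")
for k,z in dict(clutch=0).items():
    for r in place_of(p,k)[:2]: print(k,round(r["conf"],2),np.array(r["at"]),atz(p,T,r["at"],z))
print(pix(p,T,[487.2,-135.5,85]))
go(487.2,-135.5,72,-.1791+np.pi/2)
E
```

```text
clutch 0.39 [125.  205.1] [ 477.51921324 -353.64182052    0.        ]
[315.35313336 201.39738688]
shift [0.0004, -0.0002, 0.1182] roll 0.08 J6 -1.8 tilt [-0.001  0.   ]
```

View pics/w4.png

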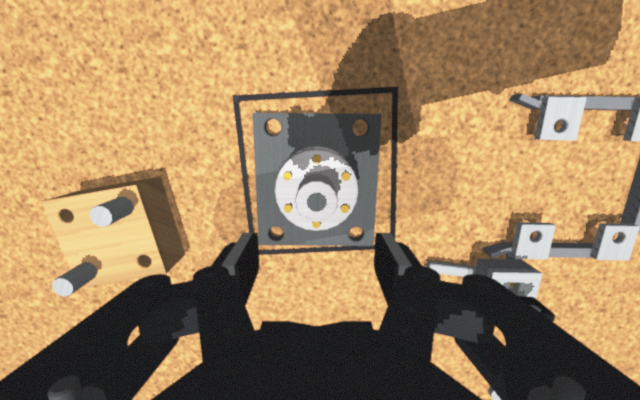

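```bash
python3 - <<'E'
from h import *
p,T,st=shot("wrist")
np.set_printoptions(precision=3,suppress=True)
cw=[atz(p,T,q,12) for q in [(273.5,127),(360,127),(277,232.5),(356,232.5)]]
print(fit2([(-58,-45),(-58,45),(58,-45),(58,45)],cw))
ew=[atz(p,T,q,24) for q in [(560,126),(536,236.5),(619,236.5)]]
print(fit2([(-58,-45),(58,-45),(58,45)],ew)); print(atz(p,T,(317,202),85))
E
```

```text
(np.float64(-0.17842725031964818), array([ 487.529, -134.378]), array([1.116, 0.992, 0.77 , 0.917]))
(np.float64(-0.18195406536345732), array([536.555, 143.452]), array([0.265, 0.193, 0.449]))
[ 488.394 -134.256   85.   ]
```

Emit:
carry_out:
  slide:
    - [-0.001,0.001,0.06]
    - [-0.001,0.001,0.118]
    - [-0.001,0.001,0.118]
    - [-0.001,0.001,0.118]
    - [-0.001,0.001,0.118]
    - [-0.001,0.001,0.118]
    - [-0.001,0.001,0.118]
  roll: [0,0,0,0,0,0,0]
  claw: [0.06,0.06,0.06,0,0,0,0]

```text
clock: 10.88
position: [490.0, -134.7, 230.1]
ee_rot: [0.089, 0.996, -0.0, 0.003]
contact_force: [-1.1, -1.8, 6.7]
gripper_width: 34.6
grasp_force: 60.7
```

```bash
python3 - <<'E'
from h import *
th=-.19;c,s=np.cos(th),np.sin(th);M=np.array([[c,-s],[s,c]])
for d in (-150,-60,0):
    g=np.array([536.3,143])+M@[0,d];go(*g,72,th+np.pi/2)
print(read_state())
E
```

```text
shift [0.0054, 0.1315, 0.0034] roll 0.69 J6 -1.8 tilt [ 0.0055 -0.0007]
shift [0.0043, 0.2215, 0.0034] roll 0.69 J6 -1.8 tilt [ 0.0055 -0.0007]
shift [0.0036, 0.2815, 0.0035] roll 0.69 J6 -1.8 tilt [ 0.0055 -0.0007]
{'clock': 10.875, 'joints': array([ 5.18455499e-02,  3.93228556e-01, -4.98233590e-01,  1.53588629e-03,
       -6.73846204e-01, -1.80188274e+00]), 'joint_vel': array([ 0.00015378, -0.00104216, -0.00073315,  0.00025684,  0.00016722,
        0.00018469]), 'joint_efforts': array([  0.69990087, -30.07925391,  11.31859928,   1.87638693,
         0.29106729,  -0.0314436 ]), 'position': array([ 489.97307485, -134.7083992 ,  230.08445177]), 'ee_rot': array([ 8.89037745e-02,  9.96036324e-01, -8.91479990e-05,  2.78436828e-03]), 'contact_force': array([-1.07950722, -1.84843207,  6.72070738]), 'wrist_torque': array([-0.46570066,  0.26769824,  0.05549645]), 'grasp_force': 60.71054399013519, 'gripper_width': 34.58911426068481}
```

Emit:
carry_out:
  slide:
    - [0.001,0.015,-0.001]
    - [0.002,0.035,-0.001]
    - [0.003,0.055,-0.001]
    - [0.004,0.075,-0.001]
    - [0.004,0.095,-0.001]
    - [0.004,0.115,-0.001]
    - [0.004,0.131,-0.001]
    - [0.004,0.131,-0.001]
  roll: [0,0.3,0.7,0.7,0.7,0.7,0.7,0.7]
  claw: [0,0,0,0,0,0,0,0]

```text
clock: 11.88
position: [508.6, -3.9, 230.1]
ee_rot: [0.095, 0.995, 0.001, 0.001]
contact_force: [-3.3, 3.5, 4.9]
gripper_width: 34.9
grasp_force: 61.0
```

```bash
python3 - <<'E'
from h import *
p,T,st=shot("wrist");save(p,"w5.png");print(st["position"],st["wrist_torque"])
th=-.19;c,s=np.cos(th),np.sin(th);M=np.array([[c,-s],[s,c]])
go(*(np.array([536.3,143])+M@[0,0]),72,th+np.pi/2)
E
```

```text
[508.60709863  -3.90608521 230.1209807 ] [ 0.81510476  0.84377901 -0.07665695]
shift [0.0006, 0.1495, 0.0037] roll -0.03 J6 -2.07 tilt [0.0027 0.0015]
```

View pics/w5.png

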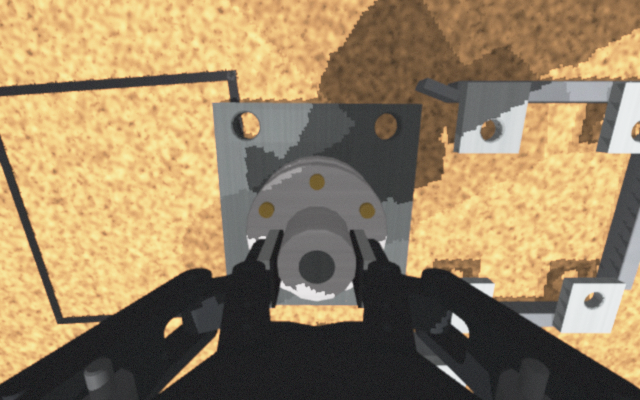

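```bash
python3 - <<'E'
from h import *
np.set_printoptions(precision=3,suppress=True)
p,T,st=shot("wrist")
ew=[atz(p,T,q,24) for q in [(490,130),(594.5,299)]]
cw=[atz(p,T,q,12) for q in [(246,125.5),(386,125.5)]]
print(ew,cw)
t1=fit2([(-58,-45),(58,45)],ew);t2=fit2([(-58,-45),(-58,45)],cw);print(t1,t2)
th=t1[0];c,s=np.cos(th),np.sin(th);M=np.array([[c,-s],[s,c]]);print("clutch in fixture",M.T@(t2[1]-t1[1]))
M=R.from_quat(st["ee_rot"]).as_matrix();print("shift",M.T@np.r_[t1[1]-t2[1],0])
E
```

```text
[array([470.434, 109.333,  24.   ]), array([600.49 , 176.941,  24.   ])] [array([440.345, -34.81 ,  12.   ]), array([457.029,  51.843,  12.   ])]
(np.float64(-0.18045559702928954), array([535.462, 143.137]), array([0.12, 0.12])) (np.float64(-0.19020470313165733), array([505.641,  -2.449]), array([0.878, 0.878]))
clutch in fixture [  -3.207 -148.574]
shift [ -1.712 148.598   0.303]
```

Emit:
carry_out:
  slide:
    - [0,0.015,0]
    - [-0.001,0.03,0]
    - [-0.001,0.045,0]
    - [-0.001,0.06,0]
    - [-0.001,0.07,0]
    - [-0.001,0.08,0]
    - [-0.001,0.09,0]
    - [-0.001,0.09,0]
  roll: [0,0,0,0,0,0,0,0]
  claw: [0,0,0,0,0,0,0,0]

```text
clock: 12.98
position: [526.3, 83.0, 230.1]
ee_rot: [0.095, 0.995, -0.0, 0.0]
contact_force: [-2.5, -1.9, 7.2]
gripper_width: 34.5
grasp_force: 61.1
```

```bash
python3 - <<'E'
from h import *
st=read_state();print(st["wrist_torque"])
th=-.19;go(536.3,143,72,th+np.pi/2)
E
```

```text
[-0.80387803  0.57171706 -0.00456527]
shift [0.0016, 0.0608, 0.0034] roll -0.06 J6 -2.22 tilt [ 0.0006 -0.0002]
```

Emit:
carry_out:
  slide:
    - [0,0.012,0]
    - [0,0.024,0]
    - [0,0.036,0]
    - [0,0.046,0]
    - [0,0.054,0]
    - [0,0.058,0]
    - [0,0.058,0]
  roll: [0,0,0,0,0,0,0]
  claw: [0,0,0,0,0,0,0]

```text
clock: 13.85
position: [537.2, 139.3, 230.1]
ee_rot: [0.096, 0.995, -0.001, -0.0]
contact_force: [-2.4, -5.4, 6.2]
gripper_width: 34.4
grasp_force: 61.1
```

Emit:
carry_out:
  slide:
    - [0,0.002,0]
    - [0,0.004,0]
    - [0,0.004,0]
  roll: [0,0,0]
  claw: [0,0,0]

```text
clock: 14.22
position: [537.8, 142.7, 230.1]
ee_rot: [0.096, 0.995, -0.001, -0.0]
contact_force: [-2.2, -6.6, 6.0]
gripper_width: 34.2
grasp_force: 61.2
```

Advance in small steps until the stop is felt.

Emit:
carry_out:
  slide:
    - [0,0.001,0]
    - [0,0.002,0]
    - [0,0.003,0]
    - [0,0.003,0]
  roll: [0,0,0,0]
  claw: [0,0,0,0]

```text
clock: 14.72
position: [538.3, 144.7, 230.2]
ee_rot: [0.096, 0.995, -0.002, -0.001]
contact_force: [-1.4, -11.8, 9.0]
gripper_width: 34.7
grasp_force: 61.4
```

Emit:
carry_out:
  slide:
    - [0,0.001,0]
    - [0,0.002,0]
    - [0,0.003,0]
    - [0,0.003,0]
  roll: [0,0,0,0]
  claw: [0,0,0,0]

```text
clock: 15.22
position: [538.9, 145.9, 230.5]
ee_rot: [0.095, 0.995, -0.004, -0.002]
contact_force: [0.3, -20.2, 11.0]
gripper_width: 34.2
grasp_force: 61.6
```

Emit:
carry_out:
  slide:
    - [0,-0.005,0]
    - [0,-0.005,0]
    - [0,-0.005,0]
    - [0,-0.005,0]
    - [0,-0.005,-0.06]
    - [0,-0.005,-0.12]
    - [0,-0.005,-0.15]
    - [0,-0.005,-0.15]
  roll: [0,0,0,0,0,0,0,0]
  claw: [0,0.06,0.06,0.06,0.06,0.06,0.06,0.06]

```text
clock: 16.23
position: [538.8, 145.6, 381.4]
ee_rot: [0.095, 0.995, 0.002, 0.003]
contact_force: [-0.1, 0.2, -0.2]
gripper_width: 59.8
grasp_force: 0.0
```

```bash
python3 - <<'E'
from h import *
np.set_printoptions(precision=2,suppress=True)
p,T,st=shot("wrist");save(p,"w6.png");print(st["position"])
for r in place_of(p,"eye0")[:4]: print(round(r["conf"],2),np.array(r["at"]),atz(p,T,r["at"],24))
for r in place_of(p,"clutch")[:1]: print(round(r["conf"],2),np.array(r["at"]),atz(p,T,r["at"],0))
E
```

```text
[538.8  145.56 381.38]
0.9 [350.3 220.7] [600.34 177.5   24.  ]
0.84 [353.2 122.4] [487.96 198.76  24.  ]
0.8 [275.9 220.5] [583.08  89.93  24.  ]
0.61 [272.1 118.4] [467.03 112.5   24.  ]
0.72 [312.8 170.4] [536.03 144.05   0.  ]
```

View pics/w6.png

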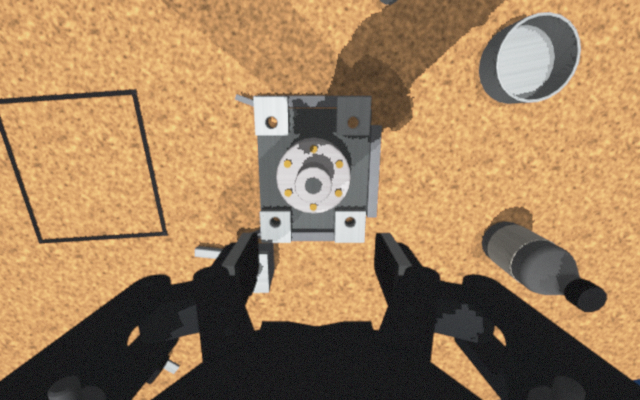

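```bash
python3 - <<'E'
from h import *
np.set_printoptions(precision=2,suppress=True)
p,T,st=shot("wrist")
E=[(-58,-45),(-58,45),(58,-45),(58,45)]
ew=[atz(p,T,q,24) for q in [(272,122),(353,122),(275.5,221.5),(350,221.5)]]
print(fit2(E,ew),ew)
go(469.3,-320.3,190,-.19+np.pi/2)
E
```

```text
(np.float64(-0.19134908957321783), array([531.22, 142.34]), array([1.58, 1.53, 1.32, 1.41])) [array([466.94, 110.19,  24.  ]), array([483.58, 196.21,  24.  ]), array([578.85,  88.2 ,  24.  ]), array([595.53, 174.74,  24.  ])]
shift [-0.0211, -0.4699, 0.0328] roll -0.08 J6 -2.32 tilt [-0. -0.]
```

Emit:
carry_out:
  slide:
    - [-0.021,-0.47,0.03]
    - [-0.021,-0.47,0.03]
    - [-0.021,-0.47,0.03]
    - [-0.021,-0.47,0.03]
    - [-0.021,-0.47,0.03]
    - [-0.021,-0.47,0.03]
    - [-0.021,-0.47,0.03]
    - [-0.021,-0.47,0.03]
  roll: [0,0,0,0,0,0,0,0]
  claw: [0.04,0.04,0.04,0.04,0.04,0.04,0.04,0.04]

```text
clock: 17.42
position: [468.7, -322.9, 346.2]
ee_rot: [0.097, 0.995, 0.0, -0.002]
contact_force: [0.5, -0.4, -0.3]
gripper_width: 39.7
grasp_force: 0.0
```

Emit:
carry_out:
  slide:
    - [0,0,0]
    - [0,0,0]
  roll: [0,0]
  claw: [0.04,0.04]

```text
clock: 17.68
position: [469.6, -320.0, 347.1]
ee_rot: [0.096, 0.995, 0.0, -0.001]
contact_force: [0.5, 0.1, 0.7]
gripper_width: 40.3
grasp_force: 0.0
```

```bash
python3 - <<'E'
from h import *
np.set_printoptions(precision=2,suppress=True)
p,T,st=shot("wrist");save(p,"w7.png");print(st["position"])
for k,z in dict(pin1=45,stand=0).items():
    for r in place_of(p,k)[:3]: print(k,round(r["conf"],2),np.array(r["at"]),atz(p,T,r["at"],z))
print(pix(p,T,[469.3,-320.3,77]),pix(p,T,[530.2,-381.4,77]))
go(469.3,-320.3,63,-.19+np.pi/2)
E
```

```text
[ 469.57 -320.02  347.12]
pin1 0.9 [315.5 192.2] [ 471.88 -320.43   45.  ]
[314.99 198.38] [262.67 272.91]
shift [0.0004, -0.0011, 0.1305] roll 0.02 J6 -1.45 tilt [-0.  0.]
```

View pics/w7.png

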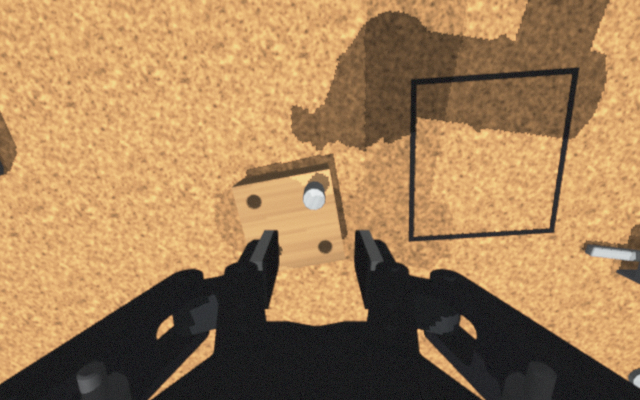

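Emit:
carry_out:
  slide:
    - [0,0,0.06]
    - [0,0,0.12]
    - [0,0,0.128]
    - [0,0,0.128]
    - [0,0,0.128]
    - [0,0,0.128]
    - [0,0,0.128]
    - [0,0,0.128]
  roll: [0,0,0,0,0,0,0,0]
  claw: [0.04,0.04,0.04,0.04,0,0,0,0]

```text
clock: 18.82
position: [470.6, -320.6, 223.1]
ee_rot: [0.095, 0.995, -0.001, 0.003]
contact_force: [-0.3, 2.3, 6.6]
gripper_width: 18.2
grasp_force: 58.5
```

Emit:
carry_out:
  slide:
    - [0,0,-0.03]
    - [0,0,-0.06]
    - [0,0,-0.1]
    - [0,0,-0.1]
  roll: [0,0,0,0]
  claw: [0,0,0,0]

```text
clock: 19.32
position: [470.3, -320.7, 324.9]
ee_rot: [0.095, 0.995, -0.001, 0.005]
contact_force: [-0.5, 0.7, -1.5]
gripper_width: 17.9
grasp_force: 59.9
```

```bash
python3 - <<'E'
from h import *
print(read_state()["position"])
go(488.2,198.4,170,-.19+np.pi/2)
E
```

```text
[ 470.27898952 -320.72958981  324.87604999]
shift [0.081, 0.5131, -0.0015] roll -0.06 J6 -1.45 tilt [ 0.0088 -0.0035]
```

Emit:
carry_out:
  slide:
    - [0.08,0.45,0]
    - [0.08,0.45,0]
    - [0.08,0.45,0]
    - [0.08,0.45,0]
    - [0.08,0.45,0]
    - [0.08,0.45,0]
    - [0.08,0.45,0]
    - [0.08,0.45,0]
  roll: [0,0,0,0,0,0,0,0]
  claw: [0,0,0,0,0,0,0,0]

```text
clock: 20.32
position: [476.3, 139.5, 320.1]
ee_rot: [0.094, 0.996, 0.0, 0.0]
contact_force: [0.3, -0.6, -0.1]
gripper_width: 18.1
grasp_force: 60.0
```

```bash
python3 - <<'E'
from h import *
print(read_state()["position"])
go(488.2,198.4,140,-.19+np.pi/2)
E
```

```text
[476.30029547 139.46838402 320.14822749]
shift [-0.0007, 0.0601, 0.0255] roll 0.12 J6 -2.37 tilt [0.0001 0.0004]
```

Emit:
carry_out:
  slide:
    - [-0.001,0.06,0]
    - [-0.001,0.06,0.02]
    - [-0.001,0.06,0.03]
    - [-0.001,0.06,0.03]
    - [-0.001,0.06,0.03]
  roll: [0,0,0,0,0]
  claw: [0,0,0,0,0]

```text
clock: 20.95
position: [489.3, 194.7, 290.9]
ee_rot: [0.096, 0.995, 0.0, 0.0]
contact_force: [1.0, 0.2, -0.2]
gripper_width: 18.1
grasp_force: 60.0
```

```bash
python3 - <<'E'
from h import *
np.set_printoptions(precision=2,suppress=True)
p,T,st=shot("wrist");cv2.imwrite("pics/w8.png",cv2.cvtColor(cv2.resize(p["img"][100:350,160:560],(800,500)),cv2.COLOR_RGB2BGR));print(st["position"])
for k,z in dict(eye1=24).items():
    for r in place_of(p,k)[:4]: print(k,round(r["conf"],2),np.array(r["at"]),atz(p,T,r["at"],z))
g=st["position"];print(pix(p,T,[g[0],g[1],24]),pix(p,T,[g[0],g[1],g[2]-199]))
E
```

```text
[489.31 194.68 290.85]
eye1 0.87 [321.3 195.6] [487.56 200.11  24.  ]
eye1 0.69 [210.7 196.3] [470.28 108.02  24.  ]
eye1 0.68 [316.8 315.4] [602.8  173.89  24.  ]
[315.39 198.74] [315.08 228.04]
```

View pics/w8.png

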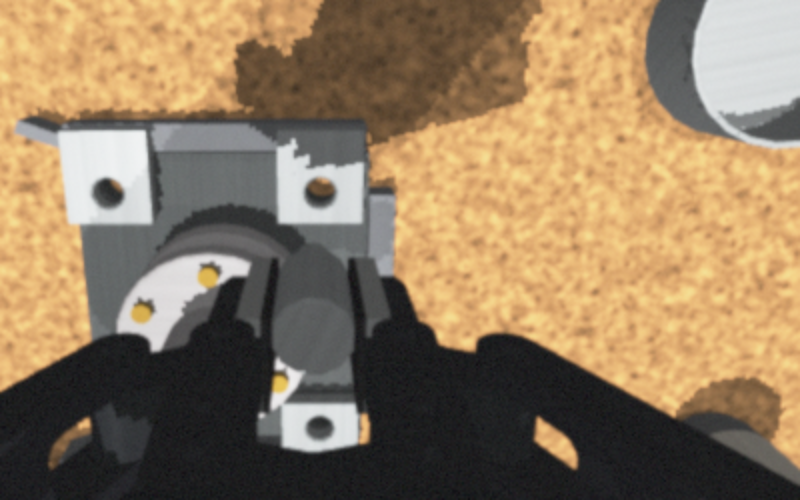

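Emit:
carry_out:
  slide:
    - [0.001,0.001,0]
    - [0.001,0.001,0.02]
    - [0.001,0.001,0.02]
  roll: [0,0,0]
  claw: [0,0,0]

```text
clock: 21.42
position: [487.8, 196.2, 269.4]
ee_rot: [0.096, 0.995, -0.001, -0.001]
contact_force: [-0.2, -0.1, -1.0]
gripper_width: 18.4
grasp_force: 60.0
```

```bash
python3 - <<'E'
from h import *
np.set_printoptions(precision=2,suppress=True)
p,T,st=shot("wrist");print(st["position"])
for r in place_of(p,"eye1")[:3]: print(round(r["conf"],2),np.array(r["at"]),atz(p,T,r["at"],24))
go(487.8,199,100,-.19+np.pi/2)
E
```

```text
[487.84 196.17 269.43]
0.92 [316.8 331.6] [600.49 174.96  24.  ]
0.67 [202.9 204.3] [469.06 110.22  24.  ]
0.67 [317.2 207.3] [488.27 196.95  24.  ]
shift [0.0012, 0.0022, 0.0161] roll -0.06 J6 -2.45 tilt [ 0. -0.]
```

Emit:
carry_out:
  slide:
    - [0,0.0015,0.02]
    - [0,0.0015,0.04]
    - [0,0.0015,0.048]
    - [0,0.0015,0.052]
    - [0,0.0015,0.056]
    - [0,0.0015,0.058]
  roll: [0,0,0,0,0,0]
  claw: [0,0,0,0,0,0]

```text
clock: 22.28
position: [488.7, 198.1, 212.6]
ee_rot: [0.096, 0.995, 0.0, 0.0]
contact_force: [-0.2, 0.1, -0.9]
gripper_width: 18.0
grasp_force: 60.0
```

Emit:
carry_out:
  slide:
    - [0,0,0.003]
    - [0,0,0.006]
    - [0,0,0.009]
    - [0,0,0.011]
    - [0,0,0.012]
    - [0,0,0.012]
  roll: [0,0,0,0,0,0]
  claw: [0,0,0,0,0,0]

```text
clock: 23.02
position: [488.6, 198.0, 202.0]
ee_rot: [0.095, 0.995, -0.0, 0.0]
contact_force: [-3.5, -0.7, 12.8]
gripper_width: 18.1
grasp_force: 61.6
```

Emit:
carry_out:
  slide:
    - [0,0,0]
    - [0,0,0]
    - [0,0,0]
    - [0,0,-0.05]
    - [0,0,-0.11]
    - [0,0,-0.15]
    - [0,0,-0.15]
  roll: [0,0,0,0,0,0,0]
  claw: [0.04,0.04,0.04,0.04,0.04,0.04,0.04]

```text
clock: 23.9
position: [489.2, 198.4, 354.0]
ee_rot: [0.095, 0.995, 0.003, 0.003]
contact_force: [0.2, 0.3, -0.1]
gripper_width: 40.4
grasp_force: 0.0
```

```bash
python3 - <<'E'
from h import *
np.set_printoptions(precision=2,suppress=True)
p,T,st=shot("wrist");save(p,"w9.png");print(st["position"])
for k,z in dict(pin1=24,clutch=0,tin=0).items():
    for r in place_of(p,k)[:3]: print(k,round(r["conf"],2),np.array(r["at"]),atz(p,T,r["at"],z))
print("pintop?",deep(p,T,pix(p,T,[488,198,56])))
go(530.2,-381.4,190,-.19+np.pi/2)
E
```

```text
[489.24 198.41 353.95]
pin1 0.67 [313.4 179.1] [486.95 198.4   24.  ]
clutch 0.9 [274.5 225.2] [538.12 141.06   0.  ]
clutch 0.61 [204.1 330.6] [665.54  15.67   0.  ]
tin 0.69 [484.2 116.8] [459.65 391.89   0.  ]
pintop? [487.96 198.01  56.17]
shift [-0.1516, -0.5606, 0.0049] roll -0.1 J6 -2.46 tilt [-0. -0.]
```

Emit:
carry_out:
  slide:
    - [-0.121,-0.45,0]
    - [-0.121,-0.45,0]
    - [-0.121,-0.45,0]
    - [-0.121,-0.45,0]
    - [-0.121,-0.45,0]
    - [-0.121,-0.45,0]
    - [-0.121,-0.45,0]
    - [-0.121,-0.45,0]
  roll: [0,0,0,0,0,0,0,0]
  claw: [0.04,0.04,0.04,0.04,0.04,0.04,0.04,0.04]

```text
clock: 25.1
position: [521.4, -269.8, 348.0]
ee_rot: [0.097, 0.995, 0.0, -0.002]
contact_force: [0.0, 0.7, -0.2]
gripper_width: 39.9
grasp_force: 0.0
```

Emit:
carry_out:
  slide:
    - [-0.031,-0.11,0.005]
    - [-0.031,-0.11,0.005]
    - [-0.031,-0.11,0.005]
    - [-0.031,-0.11,0.005]
  roll: [0,0,0,0]
  claw: [0.04,0.04,0.04,0.04]

```text
clock: 25.6
position: [531.1, -380.5, 343.4]
ee_rot: [0.096, 0.995, 0.001, -0.002]
contact_force: [0.4, 0.5, 0.7]
gripper_width: 39.9
grasp_force: 0.0
```

```bash
python3 - <<'E'
from h import *
np.set_printoptions(precision=2,suppress=True)
p,T,st=shot("wrist");save(p,"w10.png");print(st["position"])
for r in place_of(p,"pin1")[:3]: print(round(r["conf"],2),np.array(r["at"]),atz(p,T,r["at"],45))
q=pix(p,T,[530.2,-381.4,77]);print(q)
# centroid of head top from depth
V,U=np.mgrid[0:400,0:640];K=np.array(p["mtx"]);z=p["z_map"]
c=np.stack([(U-K[0,2])/K[0,0]*z,-(V-K[1,2])/K[1,1]*z,-z],-1)@T[:3,:3].T+T[:3,3]
m=(abs(c[...,2]-77)<6)&(z>0)&(np.hypot(c[...,0]-530,c[...,1]+381)<25);print(m.sum(),np.median(c[m],0),c[m].min(0),c[m].max(0))
go(530.2,-381.4,66,-.19+np.pi/2)
E
```

```text
[ 531.06 -380.53  343.36]
0.57 [310.3 189.9] [ 529.   -384.98   45.  ]
[313.99 199.35]
420 [ 528.22 -381.31   76.93] [ 519.06 -390.84   71.37] [ 538.34 -371.61   78.78]
shift [0.0006, -0.002, 0.124] roll -0.01 J6 -1.39 tilt [-0.  0.]
```

Pin head is centred at (529, −381); descend and grasp.

Emit:
carry_out:
  slide:
    - [0.0015,-0.001,0.06]
    - [0.0015,-0.001,0.115]
    - [0.0015,-0.001,0.124]
    - [0.0015,-0.001,0.124]
    - [0.0015,-0.001,0.124]
    - [0.0015,-0.001,0.124]
    - [0.0015,-0.001,0.124]
    - [0.0015,-0.001,0.124]
  roll: [0,0,0,0,0,0,0,0]
  claw: [0.04,0.04,0.04,0.04,0,0,0,0]

```text
clock: 26.7
position: [530.7, -381.6, 224.5]
ee_rot: [0.095, 0.995, -0.001, 0.003]
contact_force: [0.3, 1.5, 6.4]
gripper_width: 18.4
grasp_force: 58.6
```

Emit:
carry_out:
  slide:
    - [0,0,-0.03]
    - [0,0,-0.06]
    - [0,0,-0.1]
    - [0,0,-0.1]
  roll: [0,0,0,0]
  claw: [0,0,0,0]

```text
clock: 27.2
position: [530.2, -381.9, 326.4]
ee_rot: [0.095, 0.995, -0.002, 0.004]
contact_force: [0.8, -0.1, -0.8]
gripper_width: 18.0
grasp_force: 59.8
```

```bash
python3 - <<'E'
from h import *
print(read_state()["position"])
M=R.from_euler('z',-.19).as_matrix()[:2,:2]
# eye1 found at 488.2,198 with pin; fixture origin
o=np.array([488.2,198.0])-M@[-58,45];print(o,[o+M@e for e in ([-58,-45],[58,45])])
go(*(o+M@[-58,-45]),170,-.19+np.pi/2)
E
```

```text
[ 530.21559722 -381.86107183  326.36329113]
[536.65759536 142.85599351] [array([471.20269945, 109.61961884]), array([602.11249127, 176.09236818])]
shift [0.1513, 0.4713, -0.001] roll -0.06 J6 -1.39 tilt [ 0.0085 -0.0043]
```

Emit:
carry_out:
  slide:
    - [0.13,0.42,0]
    - [0.13,0.42,0]
    - [0.13,0.42,0]
    - [0.13,0.42,0]
    - [0.13,0.42,0]
    - [0.13,0.42,0]
    - [0.13,0.42,0]
    - [0.13,0.42,0]
  roll: [0,0,0,0,0,0,0,0]
  claw: [0,0,0,0,0,0,0,0]

```text
clock: 28.2
position: [481.2, 59.0, 321.2]
ee_rot: [0.093, 0.996, 0.0, 0.0]
contact_force: [0.0, -0.1, -0.5]
gripper_width: 18.3
grasp_force: 59.9
```

```bash
python3 -c "
from h import *
print(read_state()['position']);go(471.2,109.6,115,-.19+np.pi/2)"
```

```text
[481.18974766  59.0193181  321.2392846 ]
shift [0.0191, 0.0478, 0.0516] roll 0.27 J6 -2.21 tilt [0.0001 0.0006]
```

Emit:
carry_out:
  slide:
    - [0.019,0.048,0]
    - [0.019,0.048,0.02]
    - [0.019,0.048,0.05]
    - [0.019,0.048,0.05]
    - [0.019,0.048,0.05]
    - [0.019,0.048,0.05]
  roll: [0,0,0,0,0,0]
  claw: [0,0,0,0,0,0]

```text
clock: 28.95
position: [472.9, 106.2, 272.5]
ee_rot: [0.096, 0.995, 0.001, 0.001]
contact_force: [-0.3, -0.1, -0.4]
gripper_width: 18.3
grasp_force: 59.8
```

```bash
python3 - <<'E'
from h import *
np.set_printoptions(precision=2,suppress=True)
p,T,st=shot("wrist");save(p,"w11.png");print(st["position"])
for r in place_of(p,"eye0")[:4]: print(round(r["conf"],2),np.array(r["at"]),atz(p,T,r["at"],24))
go(471.2,109.6,100,-.19+np.pi/2)
E
```

```text
[472.86 106.23 272.48]
0.78 [435.1 203.2] [489.73 199.19  24.  ]
0.61 [318.5 202. ] [471.28 109.36  24.  ]
0.59 [417.  325.8] [600.58 173.73  24.  ]
0.58 [320.2 324. ] [582.28  89.6   24.  ]
shift [0.0021, 0.0029, 0.0175] roll -0.1 J6 -2.32 tilt [0. 0.]
```

Emit:
carry_out:
  slide:
    - [0.002,0.003,0.02]
    - [0.002,0.003,0.035]
    - [0.002,0.003,0.045]
    - [0.002,0.003,0.05]
    - [0.002,0.003,0.055]
    - [0.002,0.003,0.059]
  roll: [0,0,0,0,0,0]
  claw: [0,0,0,0,0,0]

```text
clock: 29.8
position: [471.2, 109.8, 212.4]
ee_rot: [0.096, 0.995, 0.0, 0.0]
contact_force: [0.9, 0.4, 0.0]
gripper_width: 18.2
grasp_force: 59.8
```

Emit:
carry_out:
  slide:
    - [0,0,0.003]
    - [0,0,0.006]
    - [0,0,0.009]
    - [0,0,0.011]
    - [0,0,0.011]
  roll: [0,0,0,0,0]
  claw: [0,0,0,0,0]

```text
clock: 30.42
position: [471.1, 109.9, 203.4]
ee_rot: [0.095, 0.995, -0.0, 0.0]
contact_force: [-5.4, -0.0, 16.0]
gripper_width: 18.0
grasp_force: 62.1
```

Emit:
carry_out:
  slide:
    - [0,0,0]
    - [0,0,0]
    - [0,0,0]
    - [0,0,-0.05]
    - [0,0,-0.11]
    - [0,0,-0.15]
    - [0,0,-0.15]
  roll: [0,0,0,0,0,0,0]
  claw: [0.04,0.04,0.04,0.04,0.04,0.04,0.04]

```text
clock: 31.3
position: [471.6, 110.1, 354.6]
ee_rot: [0.095, 0.995, 0.002, 0.003]
contact_force: [0.1, 0.4, -0.4]
gripper_width: 40.1
grasp_force: 0.0
```

```bash
python3 - <<'E'
from h import *
np.set_printoptions(precision=2,suppress=True)
p,T,st=shot("wrist");print(st["position"],st["joints"])
for k,z in dict(pin1=24,clutch=0,tin=0).items():
    for r in place_of(p,k)[:3]: print(k,round(r["conf"],2),np.array(r["at"]),atz(p,T,r["at"],z))
for e in ([471.2,109.6,56],[488.2,198,56]): print("pintop",deep(p,T,pix(p,T,e)))
M=R.from_quat([-.64,.768,0,0]).as_matrix();a=np.arctan2(M[1,1],M[0,1]);print(a)
go(631.7,45.6,160,a)
E
```

```text
[471.64 110.07 354.63] [ 0.57  0.19 -0.4   0.   -0.97 -2.33]
pin1 0.72 [313.3 181.3] [471.89 109.14  24.  ]
pin1 0.69 [397.5 178.8] [486.22 197.27  24.  ]
tin 0.84 [562.6 118.8] [460.49 387.22   0.  ]
pintop [471.17 109.61  56.11]
pintop [488.11 197.92  56.29]
2.9602728791883033
shift [-0.1704, -0.032, 0.0347] roll 89.4 J6 -2.33 tilt [-0. -0.]
```

Emit:
carry_out:
  slide:
    - [-0.05,-0.01,0]
    - [-0.1,-0.02,0]
    - [-0.15,-0.03,0]
    - [-0.17,-0.032,0]
    - [-0.17,-0.032,0.02]
    - [-0.17,-0.032,0.035]
    - [-0.17,-0.032,0.035]
    - [-0.17,-0.032,0.035]
  roll: [-10,-20,-30,-40,-50,-60,-70,-80]
  claw: [0.04,0.04,0.04,0.04,0.04,0.04,0.04,0.04]

```text
clock: 32.5
position: [631.7, 45.9, 313.5]
ee_rot: [-0.569, 0.822, 0.001, -0.002]
contact_force: [-0.3, 0.4, 0.2]
gripper_width: 39.8
grasp_force: 0.0
```

Emit:
carry_out:
  slide:
    - [0,0,0]
    - [0,0,0]
    - [0,0,0]
  roll: [-10.6,-10.6,-10.6]
  claw: [0.04,0.04,0.04]

```text
clock: 32.88
position: [631.7, 46.0, 315.2]
ee_rot: [-0.639, 0.769, 0.0, -0.001]
contact_force: [-0.3, -0.1, -0.1]
gripper_width: 39.7
grasp_force: 0.0
```

```bash
python3 - <<'E'
from h import *
np.set_printoptions(precision=2,suppress=True)
p,T,st=shot("wrist");save(p,"w12.png");print(st["position"],st["joints"])
for k,z in dict(key_bow=73,keyhole=50,tongue_tip=9).items():
    for r in place_of(p,k)[:2]: print(k,round(r["conf"],2),np.array(r["at"]),atz(p,T,r["at"],z))
print(pix(p,T,[631.7,45.6,88]));go(631.7,45.6,75,2.96)
E
```

```text
[631.74  45.97 315.16] [ 0.33  0.47 -0.09 -0.   -1.01 -0.51]
key_bow 0.68 [317.3 207.3] [629.98  46.89  73.  ]
keyhole 0.69 [316.5 197.1] [630.18  44.94  50.  ]
tongue_tip 0.97 [325.1 109.5] [609.24 -24.33   9.  ]
tongue_tip 0.16 [579.4 323.8] [369.06 254.38   9.  ]
[314.73 212.21]
shift [0.0004, 0.0, 0.0864] roll -0.02 J6 -0.51 tilt [-0. -0.]
```

View pics/w12.png

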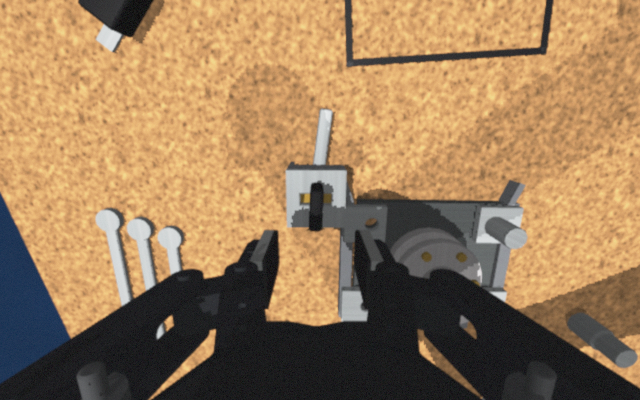

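Emit:
carry_out:
  slide:
    - [0,0.001,0.05]
    - [0,0.001,0.085]
    - [0,0.001,0.085]
    - [0,0.001,0.085]
    - [0,0.001,0.085]
    - [0,0.001,0.085]
    - [0,0.001,0.085]
    - [0,0.001,0.083]
  roll: [0,0,0,0,0,0,0,0]
  claw: [0.04,0.04,0.04,0,0,0,0,0]

```text
clock: 34.08
position: [631.2, 46.4, 233.8]
ee_rot: [-0.64, 0.768, -0.0, 0.002]
contact_force: [3.9, 1.0, -6.5]
gripper_width: 9.0
grasp_force: 57.9
```

Emit:
carry_out:
  slide:
    - [0,0,0]
    - [0,0,0]
    - [0,0,0]
    - [0,0,0]
    - [0,0,0]
    - [0,0,0]
  roll: [8,16,24,32,40,45]
  claw: [0,0,0,0,0,0]

```text
clock: 34.83
position: [631.7, 46.1, 233.7]
ee_rot: [-0.297, 0.955, -0.0, 0.002]
contact_force: [1.9, 0.2, -2.5]
gripper_width: 9.1
grasp_force: 58.6
```

Emit:
carry_out:
  slide:
    - [0,0,0]
    - [0,0,0]
    - [0,0,0]
    - [0,0,0]
    - [0,0,0]
    - [0,0,0]
  roll: [8,16,24,32,40,46]
  claw: [0,0,0,0,0,0]

```text
clock: 35.58
position: [631.6, 45.9, 233.7]
ee_rot: [0.1, 0.995, -0.0, 0.001]
contact_force: [3.4, -1.4, -1.1]
gripper_width: 8.9
grasp_force: 58.6
```

Emit:
carry_out:
  slide:
    - [0,0,0]
    - [0,0,0]
    - [0,0,0]
    - [0,0,0]
  roll: [3,6,6,6]
  claw: [0,0,0,0]

```text
clock: 36.08
position: [631.5, 45.9, 233.7]
ee_rot: [0.15, 0.989, 0.0, 0.001]
contact_force: [3.5, -3.2, -1.5]
gripper_width: 8.9
grasp_force: 58.8
```

```bash
python3 - <<'E'
from h import *
np.set_printoptions(precision=2,suppress=True)
p,T,st=shot("wrist");save(p,"w13.png");M=R.from_quat(st["ee_rot"]).as_matrix()
print(st["wrist_torque"],"key ang",np.arctan2(M[1,1],M[0,1])-np.pi/2+.19)
for r in place_of(p,"tongue_tip")[:2]:
    w=atz(p,T,r["at"],9);d=w[:2]-[631.6,45.7];print(r["conf"],r["at"],w,np.arctan2(d[1],d[0])%(2*np.pi)-np.pi+.19)
E
```

```text
[-0.96 -1.23  0.14] key ang -0.11182498966547721
0.59 [361.4, 132.9] [586.67  91.63   9.  ] -0.6063383157450191
0.58 [306.0, 103.1] [558.1   62.58   9.  ] -0.03574033804434723
```

View pics/w13.png

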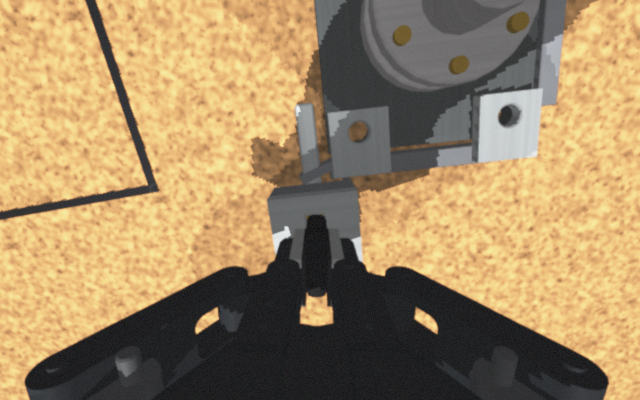

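Emit:
carry_out:
  slide:
    - [0,0,0]
    - [0,0,0]
    - [0,0,0]
  roll: [2,2,2]
  claw: [0,0,0]

```text
clock: 36.55
position: [631.5, 46.0, 233.7]
ee_rot: [0.167, 0.986, -0.0, 0.001]
contact_force: [4.2, -3.6, -1.2]
gripper_width: 8.9
grasp_force: 58.8
```

```bash
python3 - <<'E'
from h import *
np.set_printoptions(precision=2,suppress=True)
p,T,st=shot("wrist");M=R.from_quat(st["ee_rot"]).as_matrix()
print(st["wrist_torque"],"key ang",np.arctan2(M[1,1],M[0,1])-np.pi/2+.19)
for r in place_of(p,"tongue_tip")[:2]:
    w=atz(p,T,r["at"],9);d=w[:2]-[631.6,45.7];print(r["conf"],r["at"],w,np.arctan2(d[1],d[0])%(2*np.pi)-np.pi+.19)
E
```

```text
[-1.1  -1.41  0.37] key ang -0.1457675107591742
0.9 [299.9, 103.3] [557.51  61.29   9.  ] -0.017441593391627153
```

Emit:
carry_out:
  slide:
    - [0,0,0]
    - [0,0,0]
    - [0,0,-0.005]
    - [0,0,-0.012]
    - [0,0,-0.018]
    - [0,0,-0.018]
  roll: [-4,-8,-8,-8,-8,-8]
  claw: [0,0,0,0,0,0]

```text
clock: 37.4
position: [631.4, 46.5, 252.3]
ee_rot: [0.099, 0.995, 0.001, 0.001]
contact_force: [3.5, 0.2, 0.9]
gripper_width: 8.7
grasp_force: 59.2
```

Emit:
carry_out:
  slide:
    - [0,0,-0.01]
    - [0,0,-0.02]
    - [0,0,-0.05]
    - [0,0,-0.1]
    - [0,0,-0.12]
    - [0,0,-0.12]
  roll: [0,0,0,0,0,0]
  claw: [0,0,0,0,0,0]

```text
clock: 38.15
position: [630.2, 46.2, 373.2]
ee_rot: [0.099, 0.995, 0.001, 0.001]
contact_force: [-1.1, -0.6, -0.0]
gripper_width: 9.1
grasp_force: 59.0
```

```bash
python3 - <<'E'
from h import *
np.set_printoptions(precision=2,suppress=True)
p,T,st=shot("wrist");save(p,"w14.png");print(st["position"],st["joints"])
for k,z in dict(key_bow=190,tongue_tip=9,clutch=0).items():
    for r in place_of(p,k)[:1]: print(k,round(r["conf"],2),np.array(r["at"]),atz(p,T,r["at"],z))
p,T,_=shot("top")
for r in place_of(p,"tin")[:2]: print("tin",round(r["conf"],2),np.array(r["at"]),atz(p,T,r["at"],0))
go(460,387,200,-.19+np.pi/2)
E
```

```text
[630.23  46.22 373.16] [ 0.33  0.42 -0.02 -0.   -1.13 -2.1 ]
key_bow 0.76 [316.2 254.4] [640.43  45.09 190.  ]
tongue_tip 0.94 [316.3 116. ] [563.65  60.79   9.  ]
clutch 0.66 [387.5  75.6] [536.92 146.36   0.  ]
tin 0.76 [184.1 232. ] [454.49 385.94   0.  ]
shift [0.2344, 0.3005, 0.0152] roll -0.48 J6 -2.1 tilt [-0. -0.]
```

View pics/w14.png

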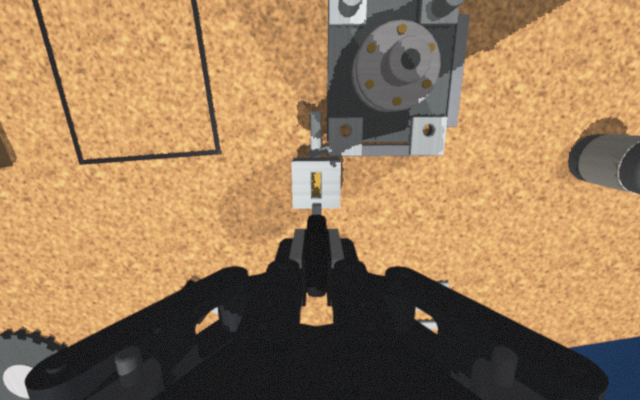

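Emit:
carry_out:
  slide:
    - [0.234,0.3,0]
    - [0.234,0.3,0]
    - [0.234,0.3,0]
    - [0.234,0.3,0]
    - [0.234,0.3,0]
    - [0.234,0.3,0]
    - [0.234,0.3,0]
    - [0.234,0.3,0]
  roll: [0,0,0,0,0,0,0,0]
  claw: [0,0,0,0,0,0,0,0]

```text
clock: 39.45
position: [460.2, 386.7, 370.5]
ee_rot: [0.099, 0.995, -0.001, -0.0]
contact_force: [-1.6, 0.3, -1.2]
gripper_width: 8.9
grasp_force: 59.0
```

```bash
python3 - <<'E'
from h import *
np.set_printoptions(precision=2,suppress=True)
p,T,st=shot("wrist");save(p,"w15.png");print(st["position"],st["joints"])
for r in place_of(p,"tin")[:2]: print("tin",round(r["conf"],2),np.array(r["at"]),atz(p,T,r["at"],0))
V,U=np.mgrid[0:400,0:640];K=np.array(p["mtx"]);z=p["z_map"]
c=np.stack([(U-K[0,2])/K[0,0]*z,-(V-K[1,2])/K[1,1]*z,-z],-1)@T[:3,:3].T+T[:3,3]
m=(abs(c[...,2]-33)<3.5)&(z>0)&(np.hypot(c[...,0]-460,c[...,1]-387)<70);print(m.sum());q=c[m]
if m.sum()>10: print(cv2.minEnclosingCircle(q[:,:2].astype(np.float32)))
go(460,387,200,-.19+np.pi/2)
E
```

```text
[460.21 386.74 370.45] [ 0.97  0.37 -0.1  -0.   -1.1  -2.74]
tin 0.92 [337.8 148.2] [432.91 417.73   0.  ]
506
((432.8241271972656, 417.42742919921875), 41.88386535644531)
shift [0.0012, 0.0013, 0.0161] roll -0.55 J6 -2.74 tilt [-0. -0.]
```

Emit:
carry_out:
  slide:
    - [0.033,0,0]
    - [0.033,0,0]
    - [0.033,0,0.05]
    - [0.033,0,0.1]
    - [0.033,0,0.13]
    - [0.033,0,0.145]
    - [0.033,0,0.152]
    - [0.033,0,0.156]
  roll: [0,0,0,0,0,0,0,0]
  claw: [0,0,0,0,0,0,0,0]

```text
clock: 40.55
position: [428.8, 393.1, 216.0]
ee_rot: [0.099, 0.995, 0.001, 0.001]
contact_force: [0.6, 0.5, 0.7]
gripper_width: 8.7
grasp_force: 59.1
```

Emit:
carry_out:
  slide:
    - [0,0,0.003]
    - [0,0,0.003]
    - [0,0,0.003]
    - [0,0,0.003]
    - [0,0,0.003]
    - [0,0.01,0.001]
    - [0,0.02,0.001]
    - [0,0.03,0.001]
  roll: [0,0,0,0,0,0,0,0]
  claw: [0,0,0.03,0.03,0.03,0.03,0.03,0.03]

```text
clock: 41.55
position: [434.3, 423.4, 214.4]
ee_rot: [0.099, 0.995, 0.0, 0.0]
contact_force: [-0.1, -0.3, 1.0]
gripper_width: 29.4
grasp_force: 0.1
```

Emit:
carry_out:
  slide:
    - [0,0,0]
    - [0,0,-0.03]
    - [0,0,-0.08]
    - [0,0,-0.14]
    - [0,0,-0.17]
    - [0,0,-0.17]
  roll: [0,0,0,0,0,0]
  claw: [0.03,0.03,0.03,0.03,0.03,0.03]

```text
clock: 42.3
position: [434.2, 422.3, 387.7]
ee_rot: [0.099, 0.995, 0.003, 0.002]
contact_force: [0.8, 0.3, -1.3]
gripper_width: 30.2
grasp_force: 0.0
```

```bash
python3 - <<'E'
from h import *
np.set_printoptions(precision=2,suppress=True)
p,T,st=shot("wrist");print(st["position"])
for k in("tin","key_bow"):
  for r in place_of(p,k)[:1]: print(k,round(r["conf"],2),np.array(r["at"]),deep(p,T,r["at"]))
cv2.imwrite("pics/w16.png",cv2.cvtColor(p["img"],cv2.COLOR_RGB2BGR))
E
```

```text
[434.23 422.34 387.65]
tin 0.64 [310.  174.6] [433.65 417.6   13.49]
key_bow 0.82 [321.5 174.7] [436.4 431.2  14.1]
```

View pics/w16.png

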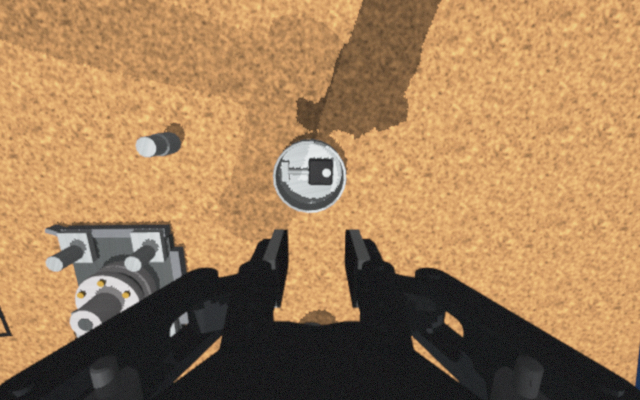

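The picture shows the key lying flat in the tin (around 310,172) and both pins seated in the fixture (67,258 and 142,255). Everything is done, so I am handing in.

```bash
python3 -c "
from bench import job_done
print(job_done())"
```

```text
the job is handed in; nothing more can be done
None
```

I handed the job in at about 42 s, with the clutch home against the stop, both pins (only two were in the stand) fully down in eye0 and eye1, the tongue back across behind the clutch, and the key lying flat in the tin; no verdict came back from the hand-in.

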